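# Rub a bevelled rail into its jig and hold it there

## Task

Take the blue-handled pressing block by its handle and use it to push the bevelled wooden rail home against the aluminium fence of the plywood jig, flat on the bed, then rub it down: run the block along the bevel from the rail's open end to the end by the red stop, keeping a light steady pressure against it all the way. Then go back to the middle of the rail and hold it there with one diagonal push of about 12 N, into the fence and down onto the bed together, and finish while still gripping the block and pressing. Never press hard (stay well under 40 N), and leave everything else on the bench where it is.

Things in the scene. Friction and masses are not known exactly. Their poses are not given: they have to be found in the camera images.
- presser: Pressing block, loose, upright, about 150 g. Dark wood foot 40 (x) x 44 (y) x 16 mm tall; its edges at +x and -x, along y, are round noses of 8 mm radius (axes at x = +-12, z = 8 mm), to lie on the bevel. Blue handle 26 (x) x 30 (y) mm from z = 16 to 88 mm on the middle. Same after a half turn. Origin: centre of the underside, z up.
- rail: Bevelled rail, brown wood, loose on the waxed bed (slides easily), off the fence and skewed: 40 (x) x 200 (y) x 34 mm tall, about 200 g. Origin: centre of underside; +x to the fence, +y to the stop, z up. Robot-side upper edge has a 45 degree bevel from x = -20, z = 10 to x = +4, z = 34 mm; below it a 10 mm vertical face, behind it a 16 mm flat top. Place along the fence is free.
- bed: The jig's plywood bed, fixed to the bench: 220 (x) x 280 (y) x 18 mm thick. Origin: centre of the underside, on the bench; +x points across it from the robot towards the fence, +y along the fence towards the stop, z up.
- fence: Aluminium fence, fixed on the bed along its y: 30 (x) x 260 (y) x 26 mm tall. Origin: centre of its underside, at x = 60, y = 0, z = 18 mm of the bed; same axes. Its working face looks to the robot at x = -15 mm (x = 45 mm of the bed); a rail fully home has its origin 35 mm in front of the fence's origin.
- stop: Red stop block, fixed on the bed at the +y end of the fence's working face: 44 (x) x 20 (y) x 22 mm tall. Origin: centre of its underside, at x = 22, y = 125, z = 18 mm of the bed.
- tin: Bystander: paint tin with a green label, 72 mm across, 85 mm tall. Origin: centre of the underside.
- bird: Bystander: carved white and blue bird on a 60 mm square base, about 105 mm tall and 120 mm long. Origin: centre of the underside; the bird looks along +x.
- pencils: Bystander: yellow tin full of pencils, 68 mm across, tin 75 mm tall, pencils to about 160 mm. Origin: centre of the underside.
- marker: Bystander: flat red carpenter's pencil, 12 x 150 x 7 mm (along y), lying on the bed behind the fence. Origin: centre of the underside.
- brush: Bystander: brush lying on the far part of the bench.
- driver: Bystander: screwdriver lying on the far part of the bench.
- block: Bystander: pale square wood block 90 x 70 x 60 mm, on the left of the bench. Origin: centre of the underside.
There are look-alikes about, which are no part of the job. There is more than one size of the presser; the job needs the middle-sized.

How it is judged:
On the way, in this order (a step that is already met when the one before it is completed fails the run):
1. block presses the rail to the fence near the rail's open end (contact force between presser and rail above 2 N and contact force between rail and fence above 1 N and contact force between the fingers and presser above 1 N and y of presser in the frame of rail between -0.12 and -0.045 m), for 0.06 s.
2. still pressing, a quarter of the way along (contact force between presser and rail above 2 N and contact force between rail and fence above 1 N and contact force between the fingers and presser above 1 N and y of presser in the frame of rail between -0.042 and -0.018 m), for 0.06 s.
3. still pressing, at the middle (contact force between presser and rail above 2 N and contact force between rail and fence above 1 N and contact force between the fingers and presser above 1 N and y of presser in the frame of rail between -0.012 and 0.012 m), for 0.06 s.
4. still pressing, three quarters along (contact force between presser and rail above 2 N and contact force between rail and fence above 1 N and contact force between the fingers and presser above 1 N and y of presser in the frame of rail between 0.018 and 0.042 m), for 0.06 s.
5. still pressing, near the stop end (contact force between presser and rail above 2 N and contact force between rail and fence above 1 N and contact force between the fingers and presser above 1 N and y of presser in the frame of rail between 0.045 and 0.12 m), for 0.06 s.
At the end, for the whole second after the job is handed in: Fingers hold the block; only its nose presses the rail, within 30 mm of the middle, over 5 N. The rail bears on the fence with over 3 N and on the bed with over 5 N, within 2.5 mm of the fence, parallel within 0.03 rad, flat on the bed, all still through the last second (contact force between presser and rail above 5 N and contact force between rail and fence above 3 N and contact force between rail and bed above 5 N and contact force between the fingers and presser above 3 N and contact force between the fingers and rail below 0.5 N and contact force between presser and bed below 0.5 N and contact force between presser and fence below 0.5 N and contact force between presser and stop below 0.5 N and x of rail in the frame of fence above -0.0375 m and z of rail in the frame of bed below 0.02 m and angle between the x axis of rail and the x axis of bed, either way round below 0.03 rad and angle between rail's own z axis and vertical below 0.03 rad and y of presser in the frame of rail between -0.03 and 0.03 m and angle between presser's own z axis and vertical below 0.4 rad and linear speed of each of rail, presser below 0.02 m/s); the arm keeps its last pose, push and grip.
It fails at once if the block presses the rail with 40 N or more (contact force between presser and rail above 40 N).
It fails at once if the fingers or arm push on the rail with more than 25 N (contact force between the arm and rail above 25 N).
It fails at once if a tin, the bird or the pencil tin is shifted over 25 mm or knocked over (distance of any of tin, bird, pencils from where it was at the start of the episode above 0.025 m or angle between any of tin, bird, pencils's own z axis and vertical above 0.4 rad).
It fails at once if another bystander is shifted over 25 mm (distance of any of marker, brush, driver, block from where it was at the start of the episode above 0.025 m).
It also fails if it takes over 72 s, if anything falls off the work surface, if the arm or the gripper's body presses on something with over 40 N, if the wrist force passes 120 N, or if a joint passes its speed limit or range.

## Robot

A 7-joint arm with a two-finger parallel gripper is mounted at the origin on the work surface. World frame = base frame: x ahead of the robot, y to its left, z up, the work surface at z = 0. Lengths are in m, angles in rad, forces in N, time in s.
With the tool pointing down it reaches from about 0.425 to 1.025 m from the base axis. Payload 9.4 kg.
Tool frame: the origin (TCP) lies midway between the tips of the shut fingers; the grasp point (between the pads) lies 19 mm behind it; z points along the fingers, y is the line along which they close (so a half turn about z gives the same grasp; the last joint's range is limited). The gripper opens to 85 mm and grips with 20 to 120 N. Pads are 22 mm wide; open, the fingers measure 114 mm over their backs; the gripper's body (76 mm by 85 mm) begins 54 mm behind the grasp point. The pads swing forward as they close: fully open they stand 13 mm farther back than shut.
Start: joints at [1.032, 0.599, -0.003, 1.599, 0.002, 0.943, -0.08], TCP at [0.323, -0.649, 0.231] pointing down, gripper open.
Joint ranges: [-2.57, 2.57], [-0.35, 1.97], [-1.29, 1.29], [0.11, 2.56], [-1.05, 4.19], [0.11, 1.86], [-2.63, 2.63]. Speed limits (rad/s): [2.22, 2.22, 3.01, 3.01, 3.14, 3.14, 3.14].

## Interface

Orientations are given as [roll, pitch, yaw] about the fixed x, y, z axes, in that order (R = Rz(yaw) Ry(pitch) Rx(roll)).
In Python, from rig import manip gives the robot as it stands.
- The arm moves only by the shell command python3 -m handwheel 'ROWS'. ROWS is JSON, one flat list of numbers, 7 for each row, row after row: the turn, a rotation vector about the tool's x, y, z in rad, then the shift along the tool's x, y, z in mm, then the closure, from -1 (fully open) to 1 (shut). In form: [rx, ry, rz, dx, dy, dz, grip, rx, ry, rz, dx, dy, dz, grip, ...]. A call has 1 to 5 rows; each row is the pose to reach, as a shift and turn from the pose commanded when the call began, along the tool's axes at that moment; what a row does not reach only later rows make up. A row lasts 1/8 s, in which the tool goes at most 62.5 mm and 10.7 degrees, less where a joint would pass 70% of its speed; a pose out of reach is approached as far as the arm can. A call with a gripper value outside its range is refused whole. The fingers move at their own pace and stop on an object; the grip force is fixed at half the most. Time passes only in rows, so rows that repeat a pose let the fingers close. It gives the time, the measured TCP pose, the force, the opening and the grip force at its end, in the units of the state.
- manip.read_state(): the state, without advancing time (a new reading comes with each control period).
- manip.grab_frame(name): name is "scene" or "top" or "wrist"; returns (picture, depth): 400x640x3 uint8, red, green, blue; 400x640 float32, m along the optical axis (not along the pixel's ray), 0 where there is no reading.
- manip.camera_model(name): a dict with "fx", "fy", "cx", "cy" (pixels), "dist_coeffs" ([k1, k2, p1, p2, k3] as OpenCV has them; the pictures are not rectified), "world_from_camera" (4x4, takes a point from camera to world coordinates); the wrist camera has in their place "hand_eye" (4x4, takes a point from camera to tool coordinates, whose origin is the TCP and whose axes are the flange's). Camera axes: x right, y down, z forward; pixel columns grow to the right and rows downward; lengths in m; the calibration is good to about 2 mm. A picture is of the moment at which its call begins: read the wrist's pose just before it. camera_model takes no time and is no camera call.
- manip.close_job(): hands the job in; it is judged then, once.
The state is a dict: "t": time; "q": joint angles; "dq": joint speeds; "effort": joint torques, N m; "eef_pos": TCP position; "tool_rot": TCP orientation; "force": force on the tool from outside, world axes, zero at the start; "torque": the same for the moment, N m; "grip_width": opening from 0.0 (shut) to 1.0 (fully open); "grasp_force": force on a finger pad.
Only numpy, scipy, OpenCV 4.12 (cv2) and the standard library are available. Lean on these libraries where they do the work, as an engineer would, in place of code of your own. Each camera call takes 0.05 s, during which the arm holds its last target. There are 200 camera calls.

## Working session

There is one attempt and no reset: what is moved stays moved. The work goes in short steps, Python scripts to look and compute and a shell command to move; the robot and the scene stay as the last step left them, time stands still between calls to the robot, and variables do not carry over. Pictures are saved under pics/ and viewed, at most 10 in all, crops included, and the job is handed in when it is done.

```bash
ls; mkdir -p pics; python3 - <<'E'
from rig import manip
import cv2,numpy as np
s=manip.read_state();print(s)
for n in("scene","top"):
    p,d=manip.grab_frame(n);cv2.imwrite(f"pics/{n}0.png",p[:,:,::-1]);np.save(f"pics/{n}0_d.npy",d)
    print(n,manip.camera_model(n))
print(manip.camera_model("wrist"))
E
```

```text
pics
{'t': 0.0, 'q': array([ 1.03227598,  0.60013122, -0.00251993,  1.60015484,  0.00180828,
        0.94288471, -0.07978198]), 'dq': array([ 4.68164888e-04, -2.19065433e-03,  4.26501962e-05,  8.84195138e-04,
        1.24234570e-03, -1.28350684e-03,  3.83725414e-04]), 'effort': array([-2.10300313e-03, -7.76457310e+01,  1.56477883e+00, -2.58011466e+01,
        1.23830466e-02,  8.94175755e-03,  4.38110987e-06]), 'eef_pos': array([ 0.32279931, -0.6486355 ,  0.23040397]), 'tool_rot': array([-3.14002484e+00,  1.64029243e-04,  4.61882669e-01]), 'force': array([-0.35688884,  0.69687699,  0.73337558]), 'torque': array([-0.00206845, -0.0154631 , -0.04574025]), 'grasp_force': 0.0, 'grip_width': 0.9974344387312927}
scene {'fx': 408.79224494091847, 'fy': 408.79224494091847, 'cx': 317.1561718593497, 'cy': 204.347046481238, 'dist_coeffs': array([0.01864794, 0.        , 0.        , 0.        , 0.        ]), 'world_from_camera': array([[-0.59991667,  0.62626553, -0.497887  ,  1.20386404],
       [ 0.80004004,  0.46492227, -0.37918758,  0.54644606],
       [-0.00599336, -0.62581049, -0.77995212,  1.0
[... 382 characters left out ...]
,  0.01085936,  0.06303462],
       [-0.01414523, -0.1410729 , -0.98989815,  1.40761386],
       [ 0.        ,  0.        ,  0.        ,  1.        ]])}
{'fx': 357.52274680718847, 'fy': 357.52274680718847, 'cx': 318.56458309423795, 'cy': 201.49510825417605, 'dist_coeffs': array([-0.05186309,  0.        ,  0.        ,  0.        ,  0.        ]), 'hand_eye': array([[ 8.20782174e-04, -9.49060494e-01, -3.15092853e-01,
         8.19625428e-02],
       [ 9.99999623e-01,  6.89221196e-04,  5.28952828e-04,
         6.01929830e-05],
       [-2.84839559e-04, -3.15093168e-01,  9.49060701e-01,
        -1.42389881e-01],
       [ 0.00000000e+00,  0.00000000e+00,  0.00000000e+00,
         1.00000000e+00]])}
```

View pics/top0.png

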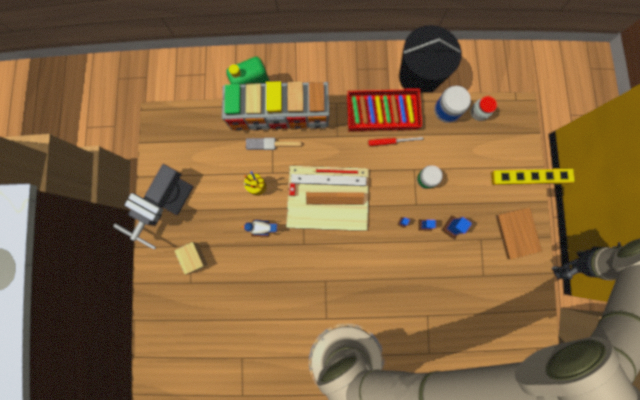

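View pics/scene0.png

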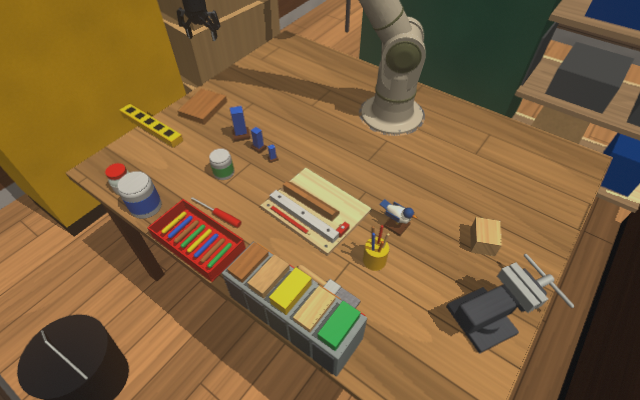

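The top view shows the bed at columns 287–368, rows 165–230. The fence is at row 178, the red stop at (292,188) and the skewed rail at about (335,199). The three pressers are at (405,222), (429,224) and (460,227), and the middle-sized one is at (429,224). Next I get coarse positions.

```bash
cat > h.py <<'E'
from rig import manip
import cv2,numpy as np
from scipy.spatial.transform import Rotation as R
def tool():
    s=manip.read_state();T=np.eye(4);T[:3,:3]=R.from_euler('xyz',s['tool_rot']).as_matrix();T[:3,3]=s['eef_pos'];return T,s
def cam(n,T=None):
    c=manip.camera_model(n);K=np.array([[c['fx'],0,c['cx']],[0,c['fy'],c['cy']],[0,0,1]])
    return K,c['dist_coeffs'],(c['world_from_camera'] if n!='wrist' else T@c['hand_eye'])
def plane(px,z,C):
    K,D,W=C;u=cv2.undistortPoints(np.float64(px).reshape(-1,1,2),K,D).reshape(-1,2)
    r=np.c_[u,np.ones(len(u))]@W[:3,:3].T;o=W[:3,3]
    return o+r*((z-o[2])/r[:,2])[:,None]
def delta(p,rpy=None):
    "shift mm in tool axes and turn to get from the measured pose to p,rpy"
    T,s=tool();A=T[:3,:3];print('shift',(A.T@(np.array(p)-T[:3,3])*1000).round(1))
    if rpy is not None: print('rotvec',R.from_matrix(A.T@R.from_euler('xyz',rpy).as_matrix()).as_rotvec().round(3))
E
python3 - <<'E'
from h import *
C=cam('top')
P=lambda l,z:print(l,plane(l,z,C).round(3).tolist())
P([(405,222),(429,224),(460,227)],.05)
P([(287,229),(368,230),(369,168),(289,166)],.018)
P([(306,192),(365,193),(365,204),(306,204)],.052)
P([(292,188)],.04);P([(254,184),(262,228),(431,176)],.05)
delta([.60,-.21,.23],[np.pi,0,0])
E
```

```text
[(405, 222), (429, 224), (460, 227)] [[0.469, -0.212, 0.05], [0.46, -0.293, 0.05], [0.447, -0.4, 0.05]]
[(287, 229), (368, 230), (369, 168), (289, 166)] [[0.457, 0.193, 0.018], [0.447, -0.088, 0.018], [0.666, -0.1, 0.018], [0.68, 0.183, 0.018]]
[(306, 192), (365, 193), (365, 204), (306, 204)] [[0.58, 0.123, 0.052], [0.572, -0.079, 0.052], [0.534, -0.077, 0.052], [0.539, 0.124, 0.052]]
[(292, 188)] [[0.597, 0.172, 0.04]]
[(254, 184), (262, 228), (431, 176)] [[0.613, 0.303, 0.05], [0.461, 0.275, 0.05], [0.626, -0.31, 0.05]]
shift [ 443.6 -269.2    0.8]
rotvec [-0.001  0.     0.462]
```

```bash
python3 - <<'E'
from h import *
delta([.46,-.255,.25],[np.pi,0,np.pi/2])
E
```

```text
shift [ 298.3 -291.3  -19.1]
rotvec [-1.000e-03 -1.000e-03 -1.109e+00]
```

```bash
python3 -m handwheel '[0,0,-0.17,45,-44,-4,-1, 0,0,-0.34,86,-84,-7,-1, 0,0,-0.51,127,-124,-10,-1, 0,0,-0.68,168,-164,-13,-1, 0,0,-0.8,200,-196,-15,-1]'; python3 - <<'E'
from h import *
delta([.46,-.255,.25],[np.pi,0,np.pi/2])
E
```

```text
t: 0.72
eef_pos: [0.4154, -0.382, 0.2463]
tool_rot: [-3.141, -0.0, 1.268]
force: [0.4, -1.1, 0.1]
grip_width: 1.003
grasp_force: 0.0
shift [134.5   4.7  -3.6]
rotvec [-0.    -0.    -0.303]
```

```bash
python3 -m handwheel '[0,0,-0.16,45,2,-1,-1, 0,0,-0.303,90,3,-2,-1, 0,0,-0.303,134,5,-4,-1, 0,0,-0.303,134,5,-4,-1, 0,0,-0.303,134,5,-4,-1]'; python3 - <<'E'
from h import *
T,s=tool();p,d=manip.grab_frame('wrist');cv2.imwrite('pics/w1.png',p[:,:,::-1]);np.savez('pics/w1.npz',p=p,d=d,T=T)
E
```

```text
t: 1.35
eef_pos: [0.4599, -0.2589, 0.2501]
tool_rot: [-3.141, 0.0, 1.565]
force: [-0.7, -1.2, -0.1]
grip_width: 0.999
grasp_force: 0.0
```

View pics/w1.png

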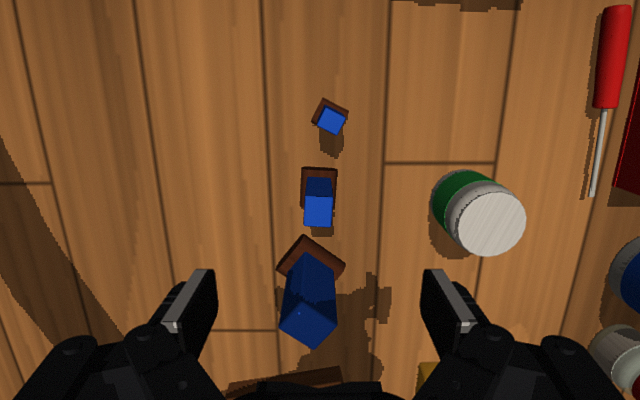

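The wrist view shows the three pressers: small at (331,119), middle with its top at (318,212), and large at (308,320). The paint tin is at (490,222). I measure the middle one from depth.

```bash
cat >> h.py <<'E'
def cloud(d,C):
    K,D,W=C;h,w=d.shape;v,u=np.mgrid[:h,:w];q=cv2.undistortPoints(np.float64(np.c_[u.ravel(),v.ravel()]).reshape(-1,1,2),K,D).reshape(-1,2)
    z=d.ravel();return ((np.c_[q,np.ones(len(q))]*z[:,None])@W[:3,:3].T+W[:3,3]).reshape(h,w,3)
def rect(m,z,C):
    c=max(cv2.findContours(m.astype(np.uint8),0,1)[0],key=cv2.contourArea).reshape(-1,2)
    X=plane(c,z,C)[:,:2];return cv2.minAreaRect(np.float32(X*1000))
E
python3 - <<'E'
from h import *
f=np.load('pics/w1.npz');p,d,T=f['p'],f['d'],f['T'];C=cam('wrist',T);X=cloud(d,C)
r,g,b=[p[:,:,i].astype(int) for i in range(3)];blue=(b>90)&(b>1.5*r)
n,l,st,ce=cv2.connectedComponentsWithStats(blue.astype(np.uint8))
for i in range(1,n):
    if st[i,4]<80: continue
    m=l==i;z=X[m][:,2];zt=np.percentile(z,95);t=m&(X[:,:,2]>zt-.006)
    print(ce[i].round(),'top z',zt.round(4),rect(t,zt,C),'mean',X[t].mean(0).round(4))
# foot of the middle one and bench height
roi=np.zeros_like(blue);roi[155:240,290:350]=1
foot=roi&(X[:,:,2]>.010)&(X[:,:,2]<.022);print('foot',rect(foot,.016,C), 'bench',np.median(X[250:300,100:200,2]))
E
```

```text
[331. 121.] top z 0.0635 ((472.239990234375, -210.0770263671875), (17.881820678710938, 20.67898178100586), 63.42268753051758) mean [ 0.4722 -0.2101  0.0643]
[318. 211.] top z 0.089 ((459.84210205078125, -287.8414611816406), (28.8044376373291, 24.992538452148438), 86.21465301513672) mean [ 0.4599 -0.2876  0.0889]
foot ((459.67938232421875, -287.7175598144531), (44.88561248779297, 38.87813949584961), 86.26332092285156) bench 0.00021370847955859418
```

```bash
python3 - <<'E'
from h import *
delta([.4598,-.2877,.036],[np.pi,0,1.505])
E
```

```text
shift [-28.3   0.5 214. ]
rotvec [-0.001  0.     0.058]
```

```bash
python3 -m handwheel '[0,0,0.058,-15,0,40,-1, 0,0,0.058,-28,0,90,-1, 0,0,0.058,-28,0,130,-1, 0,0,0.058,-28,0,170,-1, 0,0,0.058,-28,0.5,200,-1]'; python3 - <<'E'
from h import *
delta([.4598,-.2877,.036],[np.pi,0,1.505])
E
```

```text
t: 2.02
eef_pos: [0.4594, -0.2877, 0.0483]
tool_rot: [-3.14, 0.0, 1.504]
force: [-0.1, 0.0, 0.1]
grip_width: 0.998
grasp_force: 0.0
shift [ 0.1  0.4 12.3]
rotvec [-0.002  0.    -0.001]
```

```bash
python3 -m handwheel '[0,0,0,0,0,12,-1, 0,0,0,0,0,12,-1, 0,0,0,0,0,12,1, 0,0,0,0,0,12,1, 0,0,0,0,0,12,1]'; python3 -m handwheel '[0,0,0,0,0,0,1, 0,0,0,0,0,0,1, 0,0,0,0,0,0,1, 0,0,0,0,0,0,1, 0,0,0,0,0,0,1]'
```

```text
t: 2.65
eef_pos: [0.4609, -0.2866, 0.039]
tool_rot: [3.14, 0.001, 1.507]
force: [-1.0, -0.1, 1.4]
grip_width: 0.376
grasp_force: 0.0
t: 3.28
eef_pos: [0.4607, -0.2865, 0.0389]
tool_rot: [3.141, 0.001, 1.507]
force: [-0.9, -0.5, 6.9]
grip_width: 0.301
grasp_force: 63.4
```

```bash
python3 -m handwheel '[0,0,0,0,0,-40,1, 0,0,0,0,0,-90,1, 0,0,0,0,0,-140,1, 0,0,0,40,5,-180,1, 0,0,-0.03,80,10,-220,1]'; python3 - <<'E'
from h import *
delta([.48,.08,.28],[np.pi,0,1.53])
E
```

```text
t: 3.9
eef_pos: [0.4754, -0.2064, 0.2598]
tool_rot: [3.141, 0.0, 1.536]
force: [1.0, 0.8, -1.6]
grip_width: 0.296
grasp_force: 62.4
shift [286.4  -5.3 -20.3]
rotvec [0.    0.    0.006]
```

```bash
python3 -m handwheel '[0,0,0,50,0,-10,1, 0,0,0,105,-2,-20,1, 0,0,0,160,-4,-20,1, 0,0,0,215,-5,-20,1, 0,0,0,260,-5,-20,1]';python3 -m handwheel '[0,0,0,25,0,0,1, 0,0,0,25,0,0,1, 0,0,0,25,0,0,1, 0,0,0,25,0,0,1]'; python3 - <<'E'
from h import *
T,s=tool();print(s['eef_pos'],s['tool_rot'],s['force']);p,d=manip.grab_frame('wrist');cv2.imwrite('pics/w2.png',p[:,:,::-1]);np.savez('pics/w2.npz',p=p,d=d,T=T)
E
```

```text
t: 4.53
eef_pos: [0.4789, 0.055, 0.2784]
tool_rot: [3.141, 0.0, 1.538]
force: [0.8, 0.3, -1.3]
grip_width: 0.295
grasp_force: 62.5
t: 5.03
eef_pos: [0.4803, 0.0766, 0.2781]
tool_rot: [-3.141, 0.001, 1.535]
force: [-1.1, -0.8, -1.8]
grip_width: 0.296
grasp_force: 62.5
[0.48026805 0.07660906 0.27814303] [-3.14123924e+00  5.79178776e-04  1.53508905e+00] [-1.08289815 -0.7723224  -1.81274422]
```

View pics/w2.png

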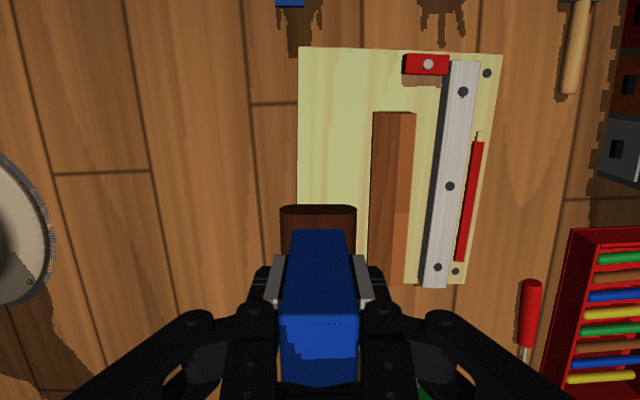

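The wrist view shows the held presser (foot at 280–357, row 210, handle vertical). It also shows the rail at columns 370–415 with its bevel facing the robot, the fence at 425–480 and the red stop at (427,64). I measure all of them from depth.

```bash
cat > meas.py <<'E'
from h import *
import sys
def run(fn):
    f=np.load(fn);p,d,T=f['p'],f['d'],f['T'];C=cam('wrist',T);X=cloud(d,C);Z=X[:,:,2]
    hsv=cv2.cvtColor(p,cv2.COLOR_RGB2HSV);h,s,v=[hsv[:,:,i].astype(int) for i in range(3)]
    roi=(X[:,:,0]>.45)&(X[:,:,0]<.69)&(X[:,:,1]>-.12)&(X[:,:,1]<.21)
    fence=roi&(Z>.040)&(Z<.048)&(s<60)&(v>100)
    brown=roi&(s>90)&(h>3)&(h<22)&(X[:,:,0]>.51)
    top=brown&(Z>.0485)&(Z<.056)
    stop=roi&(Z>.036)&(Z<.044)&(s>150)&((h<6)|(h>174))
    bed=roi&(Z>.014)&(Z<.022)
    for n,m,z in(('fence',fence,.044),('railtop',top,.052),('stop',stop,.040)):
        if m.sum()>30: print(n,m.sum(),'z',np.median(Z[m]).round(4),[np.round(a,1) for a in rect(m,z,C)])
    print('bed z',np.median(Z[bed]).round(4))
    # held presser in the tool frame: handle top edge excluded, foot top plane
    Y=(X-T[:3,3])@T[:3,:3]*1000
    q=(abs(Y[:,:,0])<60)&(abs(Y[:,:,1])<40)&(Y[:,:,2]>0)&(Y[:,:,2]<45)&(h<22)&(s>60)&(d>0)
    q=q&(v<110)
    if q.sum()>30:
        a=Y[q];print('foot tool-frame mm: min',np.percentile(a,2,0).round(1),'max',np.percentile(a,98,0).round(1),'med',np.median(a,0).round(1))
    return X,Y
if __name__=='__main__': run(sys.argv[1])
E
python3 meas.py pics/w2.npz
```

```text
fence 5906 z 0.0438 [array([623.6,  47.1]), array([258.3,  29.8]), np.float64(86.5)]
railtop 3167 z 0.0517 [array([568.1,  26.2]), array([198.8,  22.1]), np.float64(88.2)]
stop 786 z 0.0396 [array([593. , 173.3]), array([19.4, 44.6]), np.float64(85.8)]
bed z 0.0178
foot tool-frame mm: min [ -1.5 -18.5  22.1] max [20.2 19.7 37.4] med [16.7  0.3 24.3]
```

```bash
cat >> h.py <<'E'
F=np.array([.6236,.0471]);YB=-.061;OFF=np.array([-1,.5,38.7])/1000;BZ=.018
def go(fx,fy,zb):
    "turn and shift that bring the held presser's origin to fx,fy (fence frame), zb above the bed (mm)"
    rpy=[np.pi,0,np.pi/2+YB];A=R.from_euler('xyz',rpy).as_matrix()
    ex=np.array([np.cos(YB),np.sin(YB)]);ey=np.array([-ex[1],ex[0]])
    P=np.r_[F+ex*fx/1000+ey*fy/1000,BZ+zb/1000];delta(P-A@OFF,rpy)
def where():
    T,s=tool();P=T[:3,3]+T[:3,:3]@OFF;ex=np.array([np.cos(YB),np.sin(YB)]);ey=np.array([-ex[1],ex[0]])
    d=P[:2]-F;f=s['force'];print('presser fx,fy,zb',(d@ex*1000).round(1),(d@ey*1000).round(1),round((P[2]-BZ)*1000,1),'force fx,fy,fz',[float(np.round(v,1)) for v in(f[:2]@ex,f[:2]@ey,f[2])],'yaw',s['tool_rot'].round(3),'grip',round(s['grasp_force'],1),'t',s['t'])
E
python3 -c "
from h import *
where();go(-112,-15,19.7)"
```

```text
presser fx,fy,zb -144.3 19.8 221.5 force fx,fy,fz [-0.5, -0.1, -0.8] yaw [-3.141  0.     1.535] grip 62.5 t 5.075
shift [-35.5  31.5 201.8]
rotvec [-0.     0.     0.025]
```

```bash
python3 -m handwheel '[0,0,0.025,-18,16,40,1, 0,0,0.025,-35,31,80,1, 0,0,0.025,-35,31,120,1, 0,0,0.025,-35,31,160,1, 0,0,0.025,-35,31,185,1]';python3 -m handwheel '[0,0,0,0,0,14,1, 0,0,0,0,0,14,1, 0,0,0,0,0,14,1]'; python3 -c "
from h import *
where();go(-95,-15,19.7)"
```

```text
t: 5.7
eef_pos: [0.5097, 0.0408, 0.0915]
tool_rot: [-3.14, 0.0, 1.51]
force: [-0.3, -0.5, -1.2]
grip_width: 0.3
grasp_force: 62.5
t: 6.08
eef_pos: [0.5107, 0.0417, 0.0801]
tool_rot: [3.14, -0.0, 1.511]
force: [-0.1, -0.0, -1.0]
grip_width: 0.3
grasp_force: 62.5
presser fx,fy,zb -111.8 -13.2 23.4 force fx,fy,fz [-0.1, -0.0, -1.0] yaw [ 3.14  -0.     1.511] grip 62.5 t 6.075
shift [-1.8 16.8  3.7]
rotvec [ 0.001 -0.     0.002]
```

```bash
python3 -m handwheel '[0,0,0,0,5,3.5,1, 0,0,0,-1,10,3.5,1, 0,0,0,-1,14,3.5,1, 0,0,0,-1,18,3.5,1, 0,0,0,-1,22,3.5,1]';python3 -c "
from h import *
where()"; python3 -m handwheel '[0,0,0,0,3,0,1, 0,0,0,0,6,0,1, 0,0,0,0,9,0,1, 0,0,0,0,12,0,1, 0,0,0,0,15,0,1]'; python3 -c "
from h import *
where()"
```

```text
t: 6.7
eef_pos: [0.5323, 0.0395, 0.0758]
tool_rot: [-3.141, 0.0, 1.512]
force: [-1.1, -0.7, -0.1]
grip_width: 0.297
grasp_force: 62.5
presser fx,fy,zb -90.2 -14.2 19.1 force fx,fy,fz [-1.1, -0.8, -0.1] yaw [-3.141  0.     1.512] grip 62.5 t 6.7
t: 7.32
eef_pos: [0.5472, 0.0386, 0.0758]
tool_rot: [-3.142, 0.0, 1.512]
force: [0.6, 0.2, -1.1]
grip_width: 0.298
grasp_force: 62.5
presser fx,fy,zb -75.2 -14.1 19.1 force fx,fy,fz [0.6, 0.2, -1.1] yaw [-3.142  0.     1.512] grip 62.5 t 7.325
```

```bash
python3 -m handwheel '[0,0,0,0,3,0,1, 0,0,0,0,5,0,1, 0,0,0,0,7,0,1, 0,0,0,0,9,0,1, 0,0,0,0,9,0,1]';python3 -c "
from h import *
where()"; python3 -m handwheel '[0,0,0,0,1,0,1, 0,0,0,0,2,0,1, 0,0,0,0,2,0,1]'; python3 -c "
from h import *
where()
T,s=tool();p,d=manip.grab_frame('wrist');cv2.imwrite('pics/w3.png',p[:,:,::-1]);np.savez('pics/w3.npz',p=p,d=d,T=T)"
python3 meas.py pics/w3.npz
```

```text
t: 7.95
eef_pos: [0.5563, 0.0381, 0.0757]
tool_rot: [3.141, -0.0, 1.512]
force: [0.3, -0.8, -1.9]
grip_width: 0.297
grasp_force: 62.5
presser fx,fy,zb -66.2 -14.1 19.0 force fx,fy,fz [0.3, -0.7, -1.9] yaw [ 3.141 -0.     1.512] grip 62.5 t 7.95
t: 8.32
eef_pos: [0.5581, 0.038, 0.0758]
tool_rot: [3.142, -0.0, 1.512]
force: [-0.3, 0.7, -0.7]
grip_width: 0.302
grasp_force: 62.5
presser fx,fy,zb -64.3 -14.1 19.1 force fx,fy,fz [-0.3, 0.7, -0.7] yaw [ 3.142 -0.     1.512] grip 62.5 t 8.325
fence 16993 z 0.0437 [array([625.4,  71.1]), array([161.6,  29.2]), np.float64(86.4)]
railtop 10639 z 0.0517 [array([596.2,  61.7]), array([125.1,  21.2]), np.float64(86.7)]
stop 55 z 0.0412 [array([576.6,  56.1]), array([1.1, 0.5]), np.float64(88.3)]
bed z 0.0178
foot tool-frame mm: min [ -5.5 -17.3  22.4] max [58.6 30.8 44. ] med [20.3 18.6 29.1]
```

View pics/w3.png

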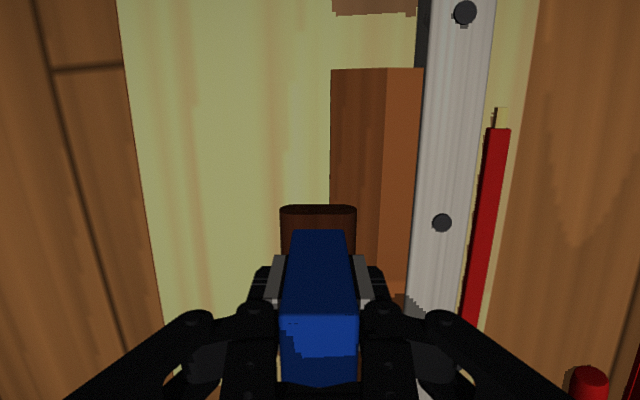

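The rail (columns 330–420) now lies almost parallel to the fence, with about 3 mm still to go. I push gently on.

```bash
python3 -m handwheel '[0,0,0,0,1,0,1, 0,0,0,0,2,0,1, 0,0,0,0,2,0,1]';python3 -c "
from h import *
where()"; python3 -m handwheel '[0,0,0,0,1,0,1, 0,0,0,0,1,0,1, 0,0,0,0,1,0,1]'; python3 -c "
from h import *
where()";python3 -m handwheel '[0,0,0,0,1,0,1, 0,0,0,0,1,0,1, 0,0,0,0,1,0,1]'; python3 -c "
from h import *
where()"
```

```text
t: 8.75
eef_pos: [0.5602, 0.0379, 0.0758]
tool_rot: [3.141, -0.0, 1.512]
force: [-0.4, -0.5, -1.2]
grip_width: 0.293
grasp_force: 62.5
presser fx,fy,zb -62.3 -14.0 19.1 force fx,fy,fz [-0.4, -0.5, -1.2] yaw [ 3.141 -0.     1.512] grip 62.5 t 8.75
t: 9.12
eef_pos: [0.5611, 0.0378, 0.0757]
tool_rot: [3.142, -0.0, 1.512]
force: [0.0, 0.7, -1.0]
grip_width: 0.293
grasp_force: 62.5
presser fx,fy,zb -61.3 -14.1 19.0 force fx,fy,fz [-0.0, 0.7, -1.0] yaw [ 3.142 -0.     1.512] grip 62.5 t 9.125
t: 9.5
eef_pos: [0.5615, 0.0378, 0.0757]
tool_rot: [-3.141, 0.0, 1.512]
force: [-4.2, -0.4, 1.7]
grip_width: 0.293
grasp_force: 62.8
presser fx,fy,zb -60.9 -14.1 19.0 force fx,fy,fz [-4.2, -0.6, 1.7] yaw [-3.141  0.     1.512] grip 62.8 t 9.5
```

```bash
python3 -m handwheel '[0,0,0,0,-8,0,1, 0,0,0,-25,-8,0,1, 0,0,0,-55,-8,0,1, 0,0,0,-81,-8,0,1, 0,0,0,-81,-8,0,1]';python3 -m handwheel '[0,0,0,0,4,0,1, 0,0,0,0,6,0,1, 0,0,0,0,7,0,1, 0,0,0,0,7,0,1]'; python3 -c "
from h import *
where()"
```

```text
t: 10.12
eef_pos: [0.5488, -0.0451, 0.0756]
tool_rot: [3.142, 0.001, 1.508]
force: [-0.6, 1.3, -1.3]
grip_width: 0.293
grasp_force: 62.6
t: 10.62
eef_pos: [0.5563, -0.0425, 0.0757]
tool_rot: [-3.142, -0.0, 1.513]
force: [0.5, -0.3, -2.2]
grip_width: 0.297
grasp_force: 62.6
presser fx,fy,zb -61.2 -94.6 19.0 force fx,fy,fz [0.5, -0.2, -2.2] yaw [-3.142 -0.     1.513] grip 62.6 t 10.625
```

Now I press diagonally at the open end.

```bash
python3 -m handwheel '[0,0,0,0,0.7,0.3,1, 0,0,0,0,1.2,0.6,1, 0,0,0,0,1.2,0.6,1]'; python3 -c "
from h import *
where()"; python3 -m handwheel '[0,0,0,0,0.3,0.3,1, 0,0,0,0,0.4,0.4,1, 0,0,0,0,0.4,0.4,1]'; python3 -c "
from h import *
where()"
```

```text
t: 11.0
eef_pos: [0.556, -0.043, 0.0752]
tool_rot: [-3.139, 0.001, 1.512]
force: [-5.0, 1.0, 4.7]
grip_width: 0.295
grasp_force: 63.3
presser fx,fy,zb -61.6 -95.1 18.5 force fx,fy,fz [-5.0, 0.7, 4.7] yaw [-3.139e+00  1.000e-03  1.512e+00] grip 63.3 t 11.0
t: 11.38
eef_pos: [0.5557, -0.0432, 0.0748]
tool_rot: [-3.138, 0.001, 1.512]
force: [-6.5, 1.6, 8.9]
grip_width: 0.297
grasp_force: 63.6
presser fx,fy,zb -61.9 -95.3 18.1 force fx,fy,fz [-6.6, 1.2, 8.9] yaw [-3.138e+00  1.000e-03  1.512e+00] grip 63.6 t 11.375
```

```bash
python3 -m handwheel '[0,0,0,4,0,-0.2,1, 0,0,0,8,0,-0.2,1, 0,0,0,12,0,-0.2,1, 0,0,0,16,0,-0.2,1, 0,0,0,20,0,-0.2,1]'; python3 -c "
from h import *
where()
T,s=tool();p,d=manip.grab_frame('wrist');np.savez('pics/w4.npz',p=p,d=d,T=T)"
python3 meas.py pics/w4.npz
```

```text
t: 12.0
eef_pos: [0.5569, -0.0238, 0.0748]
tool_rot: [-3.138, 0.002, 1.511]
force: [-7.6, -1.1, 4.5]
grip_width: 0.296
grasp_force: 63.3
presser fx,fy,zb -61.9 -75.9 18.1 force fx,fy,fz [-7.5, -1.5, 4.5] yaw [-3.138e+00  2.000e-03  1.511e+00] grip 63.3 t 12.0
fence 15737 z 0.0438 [array([622.6,   9.9]), array([159.8,  27.1]), np.float64(86.4)]
railtop 13675 z 0.0516 [array([596.5,  12.6]), array([153. ,  21.1]), np.float64(86.5)]
stop 59 z 0.0393 [array([577. ,  -6.1]), array([0.5, 1.5]), np.float64(59.1)]
bed z 0.0178
foot tool-frame mm: min [ -5.2 -17.4  22.4] max [58.6 31.6 44. ] med [20.9 19.1 28.7]
```

```bash
python3 -m handwheel '[0,0,0,4,0,0.1,1, 0,0,0,8,0,0.2,1, 0,0,0,12,0,0.2,1, 0,0,0,16,0,0.2,1, 0,0,0,20,0,0.2,1]'; python3 -c "
from h import *
where()"; python3 -m handwheel '[0,0,0,4,0,0,1, 0,0,0,8,0,0,1, 0,0,0,12,0,0,1, 0,0,0,16,0,0,1, 0,0,0,16,0,0,1]'; python3 -c "
from h import *
where()
T,s=tool();p,d=manip.grab_frame('wrist');np.savez('pics/w5.npz',p=p,d=d,T=T)"
python3 meas.py pics/w5.npz
```

```text
t: 12.68
eef_pos: [0.5579, -0.0039, 0.0746]
tool_rot: [-3.138, 0.002, 1.511]
force: [-6.4, -1.1, 4.7]
grip_width: 0.3
grasp_force: 63.3
presser fx,fy,zb -62.1 -56.0 17.9 force fx,fy,fz [-6.3, -1.5, 4.7] yaw [-3.138e+00  2.000e-03  1.511e+00] grip 63.3 t 12.675
t: 13.3
eef_pos: [0.559, 0.0127, 0.0746]
tool_rot: [-3.138, 0.001, 1.512]
force: [-6.6, 0.8, 4.8]
grip_width: 0.298
grasp_force: 63.3
presser fx,fy,zb -62.0 -39.3 17.9 force fx,fy,fz [-6.6, 0.4, 4.8] yaw [-3.138e+00  1.000e-03  1.512e+00] grip 63.3 t 13.3
fence 16122 z 0.0438 [array([625.1,  46.6]), array([159. ,  28.9]), np.float64(87.3)]
railtop 13454 z 0.0516 [array([598.8,  48.2]), array([150.9,  21.2]), np.float64(86.6)]
stop 59 z 0.0401 [array([564.9,  32.4]), array([0.8, 0.8]), np.float64(40.3)]
bed z 0.0178
foot tool-frame mm: min [ -5.2 -17.4  22.3] max [58.5 31.8 44. ] med [20.8 19.2 28.5]
```

```bash
python3 -m handwheel '[0,0,0,4,0,0,1, 0,0,0,8,0,0,1, 0,0,0,12,0,0,1, 0,0,0,16,0,0,1, 0,0,0,20,0,0,1]'; python3 -c "
from h import *
where()"; python3 -m handwheel '[0,0,0,4,0,0,1, 0,0,0,8,0,0,1, 0,0,0,12,0,0,1, 0,0,0,16,0,0,1, 0,0,0,20,0,0,1]'; python3 -c "
from h import *
where()
T,s=tool();p,d=manip.grab_frame('wrist');np.savez('pics/w6.npz',p=p,d=d,T=T)"
python3 meas.py pics/w6.npz
```

```text
t: 13.98
eef_pos: [0.5602, 0.0321, 0.0746]
tool_rot: [-3.138, 0.002, 1.512]
force: [-7.6, -0.9, 5.2]
grip_width: 0.294
grasp_force: 63.3
presser fx,fy,zb -62.0 -19.9 17.9 force fx,fy,fz [-7.5, -1.4, 5.2] yaw [-3.138e+00  2.000e-03  1.512e+00] grip 63.3 t 13.975
t: 14.6
eef_pos: [0.5615, 0.0521, 0.0746]
tool_rot: [-3.138, 0.002, 1.512]
force: [-6.6, -1.3, 5.4]
grip_width: 0.299
grasp_force: 63.3
presser fx,fy,zb -62.0 0.1 17.9 force fx,fy,fz [-6.5, -1.7, 5.4] yaw [-3.138e+00  2.000e-03  1.512e+00] grip 63.3 t 14.6
fence 16190 z 0.0438 [array([626.4,  85.9]), array([159.6,  29.2]), np.float64(86.5)]
railtop 9078 z 0.0516 [array([600.2,  68. ]), array([111.7,  20.6]), np.float64(86.4)]
stop 1199 z 0.0395 [array([593.4, 165. ]), array([ 5.4, 43.1]), np.float64(87.1)]
bed z 0.0178
foot tool-frame mm: min [ -5.9 -17.3  22.3] max [58.6 32.  44.1] med [20.9 19.3 28.5]
```

```bash
python3 -m handwheel '[0,0,0,4,0,0,1, 0,0,0,8,0,0,1, 0,0,0,12,0,0,1, 0,0,0,16,0,0,1, 0,0,0,20,0,0,1]'; python3 -c "
from h import *
where()"; python3 -m handwheel '[0,0,0,5,0,0,1, 0,0,0,10,0,0,1, 0,0,0,15,0,0,1, 0,0,0,20,0,0,1, 0,0,0,25,0,0,1]'; python3 -m handwheel '[0,0,0,0,0,0,1, 0,0,0,0,0,0,1, 0,0,0,0,0,0,1]'; python3 -c "
from h import *
where()
T,s=tool();p,d=manip.grab_frame('wrist');cv2.imwrite('pics/w7.png',p[:,:,::-1]);np.savez('pics/w7.npz',p=p,d=d,T=T)"
python3 meas.py pics/w7.npz
```

```text
t: 15.28
eef_pos: [0.5627, 0.0721, 0.0746]
tool_rot: [-3.138, 0.002, 1.512]
force: [-6.8, -1.2, 5.0]
grip_width: 0.293
grasp_force: 63.3
presser fx,fy,zb -62.0 20.1 17.9 force fx,fy,fz [-6.7, -1.6, 5.0] yaw [-3.138e+00  2.000e-03  1.512e+00] grip 63.3 t 15.275
t: 15.9
eef_pos: [0.5643, 0.0971, 0.0746]
tool_rot: [-3.138, 0.002, 1.512]
force: [-6.6, -1.5, 5.4]
grip_width: 0.297
grasp_force: 63.3
t: 16.27
eef_pos: [0.5644, 0.0979, 0.0747]
tool_rot: [-3.139, 0.001, 1.512]
force: [-6.5, 1.4, 4.7]
grip_width: 0.297
grasp_force: 63.3
presser fx,fy,zb -61.8 46.1 18.0 force fx,fy,fz [-6.6, 1.0, 4.7] yaw [-3.139e+00  1.000e-03  1.512e+00] grip 63.3 t 16.275
fence 12127 z 0.0438 [array([628.2, 114.1]), array([124.1,  29.1]), np.float64(86.5)]
railtop 5114 z 0.0516 [array([601.8,  91.6]), array([67.1, 20.6]), np.float64(86.6)]
stop 3507 z 0.0398 [array([593.8, 173.6]), array([19.5, 43.3]), np.float64(86.2)]
bed z 0.0178
foot tool-frame mm: min [ -6.9 -17.9  22.2] max [28.3 36.4 43.1] med [17.2 17.7 26.7]
```

View pics/w7.png

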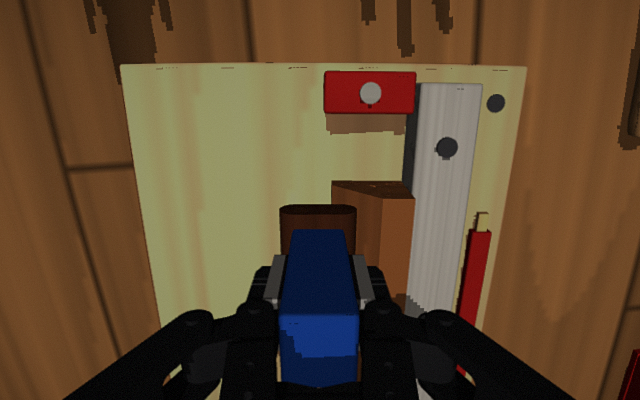

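The rail (332–414) sits flush against the fence with its end about 7 mm beyond the block, so the rub is complete. I back off, return to the middle and press.

```bash
python3 -m handwheel '[0,0,0,0,-7,-1,1, 0,0,0,-20,-7,-1,1, 0,0,0,-45,-7,-1,1, 0,0,0,-71,-7,-1,1, 0,0,0,-71,-7,-1,1]';python3 -m handwheel '[0,0,0,0,3,0.5,1, 0,0,0,0,5.5,0.8,1, 0,0,0,0,7,1,1, 0,0,0,0,7,1,1, 0,0,0,0,7,1,1]'; python3 -c "
from h import *
where()"; python3 -m handwheel '[0,0,0,0,0.2,0.3,1, 0,0,0,0,0.2,0.3,1, 0,0,0,0,0.2,0.3,1, 0,0,0,0,0.2,0.3,1]'; python3 -c "
from h import *
where()"
```

```text
t: 16.95
eef_pos: [0.5548, 0.0231, 0.0756]
tool_rot: [-3.141, 0.002, 1.507]
force: [-0.8, -0.3, -0.5]
grip_width: 0.295
grasp_force: 62.6
t: 17.58
eef_pos: [0.5601, 0.0274, 0.0748]
tool_rot: [-3.138, 0.001, 1.513]
force: [-6.3, -0.9, 7.3]
grip_width: 0.296
grasp_force: 63.8
presser fx,fy,zb -61.8 -24.6 18.1 force fx,fy,fz [-6.3, -1.3, 7.3] yaw [-3.138e+00  1.000e-03  1.513e+00] grip 63.8 t 17.575
t: 18.08
eef_pos: [0.5599, 0.0274, 0.0746]
tool_rot: [-3.138, 0.001, 1.513]
force: [-8.2, 0.2, 9.5]
grip_width: 0.296
grasp_force: 63.9
presser fx,fy,zb -62.0 -24.6 17.9 force fx,fy,fz [-8.2, -0.3, 9.5] yaw [-3.138e+00  1.000e-03  1.513e+00] grip 63.9 t 18.075
```

```bash
python3 -m handwheel '[0,0,0,0,0,0,1, 0,0,0,0,0,0,1, 0,0,0,0,0,0,1, 0,0,0,0,0,0,1, 0,0,0,0,0,0,1]'; python3 -c "
from h import *
where()
T,s=tool();p,d=manip.grab_frame('wrist');np.savez('pics/w8.npz',p=p,d=d,T=T)"
python3 meas.py pics/w8.npz
```

```text
t: 18.7
eef_pos: [0.5599, 0.0274, 0.0746]
tool_rot: [-3.138, 0.001, 1.513]
force: [-8.8, 0.6, 9.7]
grip_width: 0.296
grasp_force: 63.9
presser fx,fy,zb -62.0 -24.6 17.9 force fx,fy,fz [-8.8, 0.1, 9.7] yaw [-3.138e+00  1.000e-03  1.513e+00] grip 63.9 t 18.7
fence 16383 z 0.0438 [array([625. ,  61.4]), array([159.6,  29.1]), np.float64(86.6)]
railtop 11679 z 0.0516 [array([599. ,  55.8]), array([136.3,  21.1]), np.float64(86.4)]
stop 58 z 0.0398 [array([555.4,  47.8]), array([1.3, 2. ]), np.float64(28.5)]
bed z 0.0178
foot tool-frame mm: min [ -5.4 -17.3  22.3] max [58.6 31.9 44. ] med [20.9 19.3 28.5]
```

The push holds steady at about 13 N, and the rail is parallel to the fence, flat on the bed and seated. I'm handing it in.

```bash
python3 -c "
from rig import manip
print(manip.close_job())"
```

```text
the job is handed in; nothing more can be done
None
```

I pushed the rail home against the fence, rubbed it down from the open end to the stop end, and handed the job in with the block still gripped and pressing at the middle of the rail with a steady diagonal push of about 13 N; no verdict came back.

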